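Press a framed glass pane home against a sprung plunger

ROBOT

A 6-joint arm with a two-finger parallel gripper is mounted at the origin on the work surface. World frame = base frame: x ahead of the robot, y to its left, z up, the work surface at z = 0. Lengths are in m, angles in degrees, forces in N, time in s.
With the tool pointing down it reaches from about 0.4 to 0.825 m from the base axis. Payload 7 kg.
Tool frame: the origin (TCP) lies on the centre line of the jaws, within the pads' length; the fingertips stand 8 mm ahead of it and the grasp point (between the pads) lies 11 mm behind it; z points along the fingers, y is the line along which they close (so a half turn about z gives the same grasp; the last joint's range is limited). The gripper opens to 88 mm and grips with 3 to 60 N. Pads are 19 mm wide; open, the fingers measure 130 mm over their backs; the gripper's body (78 mm by 193 mm) begins 47 mm behind the grasp point.
Start: joints at [-59.181, 20.546, 0.682, 0, -70.136, -16.507], TCP at [0.167, -0.654, 0.209] pointing down, gripper open.
Joint ranges: [-176.03, 176.03], [-82.01, 121.73], [-58.28, 71.71], [-173.87, 95.51], [-174.79, -0.11], [-173.66, 173.66]. Speed limits (degrees/s): [136.94, 136.94, 172.46, 180, 180, 180].

INTERFACE

Orientations are given as [roll, pitch, yaw] about the fixed x, y, z axes, in that order (R = Rz(yaw) Ry(pitch) Rx(roll)).
In Python, from plant import telemetry, viewer, close_job, models gives the robot as it stands.
- The arm moves only by the shell command python3 -m handwheel 'ROWS' [FORCE]. ROWS is JSON, a list of rows, each an object with "grip": the closure, from -1 (fully open) to 1 (shut); "travel": the shift along the tool's x, y, z as a fraction of full scale, a list of three; "spin": the turn about the tool's z as a fraction of full scale. A call has 1 to 8 rows; each row shifts and turns the commanded pose from where the row before left it, along the tool's axes as they then stand; what a row does not reach is not made up. Full scale, the value 1, is 0.025 m for a shift and 5 degrees for a turn. A row lasts 1/8 s, in which the tool goes at most 62.5 mm and 10.7 degrees, less where a joint would pass 70% of its speed; a pose out of reach is approached as far as the arm can. A call with a number of a shift or a turn outside -1 to 1 is refused whole. A call with a gripper value outside its range is refused whole. The fingers move at their own pace and stop on an object; FORCE is the grip in N (left out, the last holds). Time passes only in rows, so rows that do not move let the fingers close. It gives the time, the measured TCP pose, the force, the opening and the grip force at its end, in the units of the state.
- telemetry.get_state(): the state, without advancing time (a new reading comes with each control period).
- viewer.capture(name): name is "scene" or "top"; returns the picture (384x512x3 uint8, red, green, blue); there is no depth.
- viewer.calibration(name): a dict with "fx", "fy", "cx", "cy" (pixels), "T" (4x4, takes a point from camera to world coordinates). Camera axes: x right, y down, z forward; pixel columns grow to the right and rows downward; lengths in m; the calibration is good to about 2 mm. A picture is of the moment at which its call begins. calibration takes no time and is no camera call.
- close_job(): hands the job in; it is judged then, once.
Trained networks look in the newest picture that a camera, given by its name, has taken for a name from the list of things; names that differ only in an ending like _2 or _b are one class to them, and where a whole thing is asked for, a point or a joint stands for the part that bears it (a point fixed in the world has none). Each returns a list of dicts, best first, with "p" (0 to 1); they miss things now and then, are a little off and sometimes report something else, mostly with a low value. They report only what shows in the picture. A call takes as long as a camera call. They do not tell look-alikes from the thing itself.
- models.find_in(camera, thing): "position" ([column, row] in pixels, amid what is visible of it).
The state is a dict: "time_s": time; "joints": joint angles; "qd": joint speeds; "joint_torque": joint torques, N m; "tcp_pos": TCP position; "eef_rot": TCP orientation; "contact_force": force on the tool from outside, world axes, zero at the start; "moment": the same for the moment, N m; "gripper_width": finger opening in m; "gripper_force": force on a finger pad.
Only numpy, scipy, OpenCV 4.12 (cv2) and the standard library are available. Lean on these libraries where they do the work, as an engineer would, in place of code of your own. Each camera call takes 0.05 s, during which the arm holds its last target. There are 200 camera calls.

TASK

Take the shortest of the three framed glass panes out of the rack and stand it on edge on the narrow raised rail of the fixture, lengthwise and still clear of the sprung plunger. Then slide it along the rail, pushing the plunger in until the end of the pane meets the steel stop, firmly but without ramming the glass, and finish while still holding it pressed there, upright on the rail. Leave everything else where it stands.

Things in the scene. Friction and masses are not known exactly. Their poses are not given: they have to be found in the camera images.
- pane_center (a point): centre of the pane to be used: a slab of amber glass in a grey metal frame, 100 mm long (its x), 12 mm thick (its y), 70 mm high (its z, up); about 0.2 kg. It is the shortest of three such panes that stand on edge in the rack. The point lies 35 mm above its lower edge. The two faces may be gripped anywhere.
- rack: wooden rack, 110 x 170 mm, fixed. Three slots run along its x, 62 mm apart; their floor is 12 mm above the table and low ribs (top 26 mm above the table) stand 2 mm clear of each pane face. Panes lift straight out upwards. Origin: underside centre.
- fixture: fixed wooden fixture: a baseboard carries a narrow raised rail that runs along the fixture's x, from x = -200 mm to x = 0, 20 mm wide (y = -10 to 10 mm), its flat top 60 mm above the table, no lips, faced with a white strip of slick plastic (friction about 0.15). At x = 0 it ends at the steel stop; the plunger stands out of the stop over the rail. Origin: on the table under the rail's stop end; x points along the rail into the stop, z up.
- rail_end (a point): point on the rail's top surface, in the middle of its width, at the foot of the stop face (fixture x = 0); axes as the fixture's.
- stop: the hard stop: an upright steel block at the rail's end, 44 mm wide, 30 mm deep along x, its top 122 mm above the table; its flat face at fixture x = 0 looks back along the rail. Origin as the fixture's.
- stop_face (a point): point on the stop's face where the plunger comes out, 45 mm above the rail; axes as the fixture's.
- plunger (a joint): sprung steel plunger, 12 mm thick with a round nose, on the line of the rail and 45 mm above it. Value in m: 0 = fully out (nose 15 mm proud of the stop face), 0.015 = nose pressed in level with the stop face. It takes about 2.4 N to start it and 8.4 N to press it level (400 N/m), and it springs back when let go.
- pane_long_center (a point): a like pane, but 150 mm long (70 high, 12 thick), in the rack; point at its centre. Leave it.
- pane_longest_center (a point): a like pane, but 180 mm long (70 high, 12 thick), in the rack; point at its centre. Leave it.
- brush_pot: terracotta pot (84 mm across, 60 mm high) of brushes, 185 mm high in all; origin under its centre. Bystander.
- brush_pot2: a second such pot of brushes. Bystander.
- flux_jar: small glass jar, 40 mm across, 50 mm high; origin under its centre. Bystander.
- hammer: hammer lying on the table; origin beneath its middle. Bystander.
- cleaner: red plastic bottle, 66 mm across, 170 mm high; origin under its centre. Bystander.
- brush: brush lying on the table; origin beneath its middle. Bystander.
- weight: round brass weight, 52 mm across, 46 mm high; origin under its centre. Bystander.
- pane: the same pane as pane_center; this origin lies under the middle of its lower edge, 35 mm below that point.
Mind the look-alikes: they are no part of the job. What is shaped like the pane but red is not meant.

How it is judged:
By the outcome, as a careful person would: the job done as asked, in the order asked, and still so for the second after the job is handed in, while the arm keeps its last pose, push and grip.
It also fails if it takes over 48 s, if anything falls off the work surface, if the arm or the gripper's body presses on something with over 40 N, if the wrist force passes 120 N, or if a joint passes its speed limit or range.

## Working session

There is one attempt and no reset: what is moved stays moved. The work goes in short steps, Python scripts to look and compute and a shell command to move; the robot and the scene stay as the last step left them, time stands still between calls to the robot, and variables do not carry over. Pictures are saved under pics/ and viewed, at most 10 in all, crops included, and the job is handed in when it is done.

```bash
mkdir -p pics
python3 - <<'E'
from plant import telemetry, viewer, models
import cv2
print(telemetry.get_state())
for c in ("scene","top"):
    im=viewer.capture(c); cv2.imwrite(f"pics/{c}0.png",im[:,:,::-1])
    k=viewer.calibration(c); print(c,k)
    for t in ("pane_center","pane_long_center","pane_longest_center","rack","rail_end","stop","stop_face","fixture","plunger","brush_pot","cleaner"):
        print(t,[(d["position"],round(d["p"],2)) for d in models.find_in(c,t)][:4])
E
```

```text
{'time_s': 0.0, 'joints': array([-5.91805284e+01,  2.05917094e+01,  6.32496532e-01, -2.10803675e-02,
       -7.01354632e+01, -1.65063013e+01]), 'qd': array([-0.02348525, -0.06065676, -0.07802367, -0.04960295, -0.05777822,
       -0.01944422]), 'joint_torque': array([ 1.78894206e-03, -5.82718492e+01,  2.93050539e+01,  6.99776441e+00,
        6.57933037e-03, -1.67744938e-04]), 'tcp_pos': array([ 0.16671026, -0.65354041,  0.2079069 ]), 'eef_rot': array([ 1.79903595e+02, -7.90215095e-03, -1.65694002e+02]), 'contact_force': array([ 0.1337862 , -0.78050293, -0.14345891]), 'moment': array([-0.00624572, -0.03056494, -0.00936087]), 'gripper_force': 0.0, 'gripper_width': 0.08758681409141496}
scene {'fx': 494.5453351813493, 'fy': 494.5453351813493, 'cx': 259.1132635000273, 'cy': 187.90632637377448, 'T': array([[ 0.80833299,  0.38288813, -0.4472074 ,  1.28189601],
       [ 0.58860017, -0.50992501,  0.62731676, -0.946944  ],
       [ 0.0121499 , -0.77030718, -0.63755723,  1.13062392],
       [ 0.        ,  0.        ,  0.        ,  1.        ]])}
pane_center [([182.5, 260.4], 0.66), ([210.9, 224.
[... 762 characters left out ...]
.27241029],
       [ 0.        ,  0.        ,  0.        ,  1.        ]])}
pane_center [([378.4, 201.9], 0.74), ([371.5, 203.8], 0.53), ([322.8, 221.0], 0.5)]
pane_long_center [([361.4, 196.8], 0.83), ([217.0, 266.9], 0.26)]
pane_longest_center [([404.4, 202.8], 0.94)]
rack [([371.0, 205.8], 0.69), ([379.9, 202.3], 0.67), ([190.2, 197.0], 0.42)]
rail_end [([216.8, 201.4], 0.83)]
stop [([190.8, 195.4], 0.67), ([214.1, 201.6], 0.67), ([403.0, 204.3], 0.57), ([357.3, 197.6], 0.41)]
stop_face [([187.9, 198.1], 0.48)]
fixture [([212.4, 205.4], 0.67), ([319.3, 261.3], 0.39)]
plunger [([173.3, 193.5], 0.62)]
brush_pot [([333.4, 126.8], 0.62), ([236.5, 124.5], 0.61)]
cleaner [([383.2, 145.4], 0.96)]
```

Run:
```python
import cv2
im=cv2.imread("pics/scene0.png")[110:330,110:360]; cv2.imwrite("pics/s0c.png",cv2.resize(im,None,fx=2.7,fy=2.7,interpolation=3))
im=cv2.imread("pics/top0.png")[90:310,150:440]; cv2.imwrite("pics/t0c.png",cv2.resize(im,None,fx=2.7,fy=2.7,interpolation=3))
```

```text
(no output)
```

View pics/s0c.png

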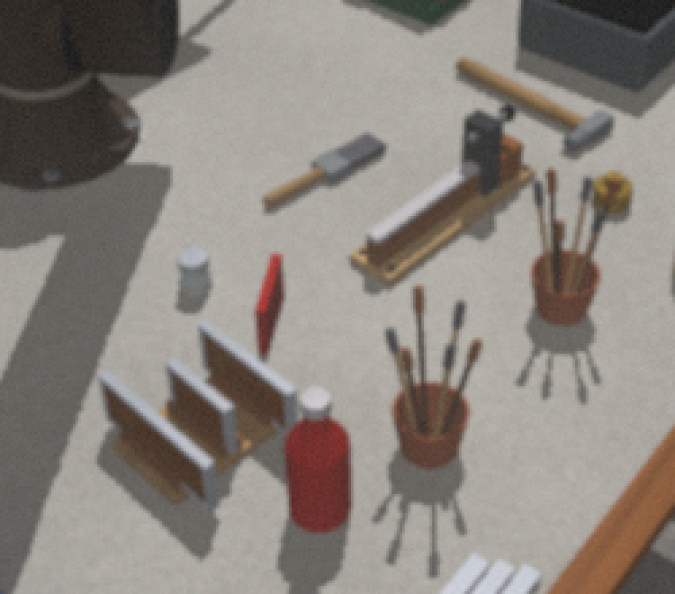

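View pics/t0c.png

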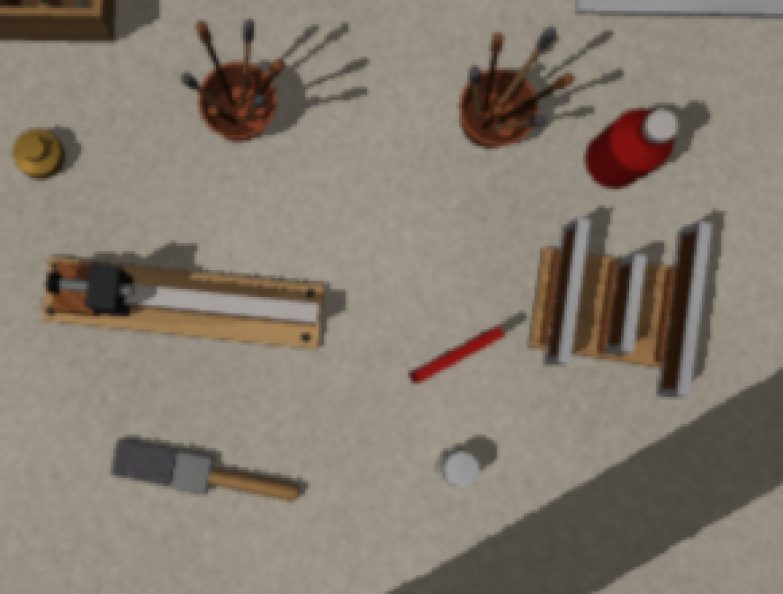

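The scene picture shows the rack at about (185,265) with three panes. The candidates are:
- Middle pane: top (384,202), scene (185,262). It is clearly the shortest.
- 150 mm pane: top (361,197).
- 180 mm pane: top (404,203).
- Red look-alike: top (323,221).

I choose the middle pane. The rail runs towards the stop at the left of the top view (190,197), so its x is about world +y. Next I segment the bright strips.

```bash
cat > h.py <<'E'
import numpy as np, cv2
from plant import viewer
def ray(cam,p):
    k=viewer.calibration(cam);T=k["T"]
    d=T[:3,:3]@np.array([(p[0]-k["cx"])/k["fx"],(p[1]-k["cy"])/k["fy"],1]);return T[:3,3],d
def atz(cam,p,z):
    o,d=ray(cam,p);return o+d*(z-o[2])/d[2]
def tri(pt,ps):
    o1,d1=ray("top",pt);o2,d2=ray("scene",ps)
    s=np.linalg.lstsq(np.c_[d1,-d2],o2-o1,rcond=None)[0]
    a,b=o1+s[0]*d1,o2+s[1]*d2;return (a+b)/2,np.linalg.norm(a-b)
def proj(cam,P):
    k=viewer.calibration(cam);q=np.linalg.inv(k["T"])@np.r_[P,1]
    return np.array([k["fx"]*q[0]/q[2]+k["cx"],k["fy"]*q[1]/q[2]+k["cy"]])
def strips(im,box,sat=45,vmin=135,amin=15):
    x0,y0,x1,y1=box;c=cv2.cvtColor(im[y0:y1,x0:x1],cv2.COLOR_BGR2LAB).astype(int)
    m=((c[:,:,2]<=128-0)&(c[:,:,0]>vmin)).astype(np.uint8)
    n,l,st,ce=cv2.connectedComponentsWithStats(m);out=[]
    for i in range(1,n):
        if st[i,4]>=amin:
            r=cv2.minAreaRect(np.argwhere(l==i)[:,::-1].astype(np.float32));b=cv2.boxPoints(r)
            e=[b[1]-b[0],b[2]-b[1]];e=max(e,key=np.linalg.norm)/2
            c0=ce[i]+[x0,y0];out.append((st[i,4],c0.round(2),(c0-e).round(1),(c0+e).round(1)))
    return out
E
python3 - <<'E'
from h import *
t=cv2.imread("pics/top0.png");s=cv2.imread("pics/scene0.png")
for n,im,b in(("top rack",t,(340,165,425,245)),("scene rack",s,(140,225,222,300)),("top rail",t,(185,180,275,220)),("scene rail",s,(235,150,300,215))):
    print(n); [print(*o) for o in strips(im,b)]
E
```

```text
top rack
175 [362.15 196.7 ] [358.4 222.8] [365.9 170.6]
224 [406.96 203.26] [402.8 234.8] [411.1 171.7]
112 [384.28 201.29] [381.9 218.4] [386.6 184.2]
scene rack
191 [201.58 242.32] [184.  228.8] [219.2 255.8]
126 [183.52 252.18] [172.3 242.8] [194.7 261.5]
246 [167.39 264.91] [147.2 247.5] [187.6 282.3]
top rail
scene rail
199 [263.7 185.8] [247.1 197.8] [280.3 173.8]
```

Run:
```python
from h import *
for nm,a,b,zt in (("mid",(381.9,218.4),(386.6,184.2),.082),("150",(358.4,222.8),(365.9,170.6),.082),("180",(402.8,234.8),(411.1,171.7),.082)):
    A=atz("top",a,zt);B=atz("top",b,zt);print(nm,A.round(4),B.round(4),((A+B)/2).round(4),np.linalg.norm(A-B).round(4),np.degrees(np.arctan2(*(B-A)[1::-1])).round(1))
print("tri centre",tri((384.28,201.29),(183.52,252.18)), tri((362.15,196.7),(201.58,242.32)))
t=cv2.imread("pics/top0.png")
c=cv2.cvtColor(t,cv2.COLOR_BGR2LAB)
for r in range(192,214,1): print(r,[int(v) for v in c[r,196:272:4,0]],int(c[r,240,2]))
print("rail_end", tri((198,199),(285,172)))
for z in (.06,):
  for p in ((280.3,173.8),(247.1,197.8)): print(atz("scene",p,z))
```

```text
mid [ 0.496  -0.2748  0.082 ] [ 0.5907 -0.2886  0.082 ] [ 0.5433 -0.2817  0.082 ] 0.0957 -8.3
150 [ 0.483  -0.2103  0.082 ] [ 0.6277 -0.2316  0.082 ] [ 0.5553 -0.2209  0.082 ] 0.1463 -8.4
180 [ 0.452  -0.3317  0.082 ] [ 0.6266 -0.3568  0.082 ] [ 0.5393 -0.3442  0.082 ] 0.1764 -8.2
tri centre (array([ 0.54370949, -0.28064473,  0.08385497]), np.float64(0.001729361269821218)) (array([ 0.55666914, -0.21953178,  0.08163439]), np.float64(0.0043605130224121805))
192 [9, 72, 76, 75, 73, 73, 98, 123, 123, 113, 112, 108, 96, 122, 137, 155, 150, 157, 160] 143
193 [8, 71, 78, 77, 75, 75, 91, 102, 117, 122, 121, 117, 109, 114, 104, 117, 120, 142, 152] 150
194 [12, 74, 80, 78, 77, 75, 76, 80, 93, 98, 96, 122, 122, 123, 107, 108, 98, 106, 119] 153
195 [52, 83, 81, 85, 84, 78, 77, 75, 75, 76, 75, 97, 114, 121, 117, 121, 114, 110, 115] 149
196 [82, 89, 91, 129, 119, 91, 83, 77, 76, 73, 73, 75, 88, 95, 96, 114, 125, 110, 128] 144
197 [108, 86, 97, 150, 156, 146, 129, 98, 83, 78, 75, 72, 74, 74, 74, 93, 103, 72, 129] 145
198 [98, 89, 97, 153, 169, 168, 161, 147, 132, 111, 89, 81, 76, 72, 73, 81, 82, 32
[... 988 characters left out ...]
121, 144, 164, 90] 151
209 [140, 139, 135, 132, 129, 135, 133, 128, 129, 132, 130, 131, 137, 123, 119, 104, 104, 117, 101] 154
210 [138, 140, 138, 139, 136, 139, 140, 136, 134, 139, 137, 142, 144, 142, 141, 132, 122, 119, 103] 156
211 [130, 141, 138, 139, 139, 141, 142, 141, 139, 143, 143, 144, 144, 144, 145, 143, 142, 141, 105] 156
212 [139, 132, 124, 138, 138, 137, 141, 142, 142, 143, 144, 143, 144, 144, 144, 144, 145, 142, 104] 156
213 [150, 139, 136, 142, 126, 130, 139, 140, 140, 141, 143, 144, 143, 143, 144, 144, 143, 109, 99] 156
rail_end (array([0.54645374, 0.23646049, 0.05453799]), np.float64(0.006025812549387972))
[0.54472411 0.21421785 0.06      ]
[0.52934675 0.04100559 0.06      ]
```

Run:
```python
from h import *
t=cv2.imread("pics/top0.png")
g=cv2.cvtColor(t,cv2.COLOR_BGR2GRAY).astype(float)
P=[]
for c in range(216,262,2):
    col=g[190:214,c]; b=g[190:214,c]>125
    bb=cv2.cvtColor(t,cv2.COLOR_BGR2HSV)[190:214,c,1]<45
    r=np.where(b&bb)[0]; P.append(atz("top",(c,190+(r.min()+r.max())/2),.06))
    if c%10==0: print(c,190+r.min(),190+r.max())
P=np.array(P);m=P.mean(0);u=np.linalg.svd(P-m)[2][0];u*=np.sign(u[1])
print("rail line pt",m,"dir",u,np.degrees(np.arctan2(u[1],u[0])), "resid",np.abs((P-m)@np.array([-u[1],u[0],0])).max())
e=atz("top",(267,206),.06);e=m+u*((e-m)@u);print("free end",e,"stop end",e+.2*u)
for n,p,z in(("cleanercap",(394.5,137),.17),("cleaner base",(377,156),.0),("pot2rim",(238,127),.06),("pot1rim",(335,129),.06)):print(n,atz("top",p,z).round(3))
for p in [(227,98),(242,101),(221,120),(251,115),(248,126)]: print("brush tip",atz("top",p,.175).round(3))
for p in [(336,108),(353,105),(327,118),(361,120)]: print("brush1 tip",atz("top",p,.175).round(3))
k=e+.2*u; print("proj stop end", proj("top",k),proj("scene",k),proj("scene",e))
s=cv2.imread("pics/scene0.png")
v=np.hstack([cv2.resize(s[145:225,235:310],None,fx=5,fy=5,interpolation=3),cv2.resize(t[175:225,175:275],(390,400),interpolation=3)])
cv2.imwrite("pics/v2.png",v)
```

```text
220 198 203
230 199 205
240 190 206
250 190 207
260 190 208
rail line pt [0.54458875 0.12179816 0.06      ] dir [-0.08514474  0.99636859  0.        ] 94.8843481653831 resid 0.006503494715048122
free end [0.55137188 0.04242159 0.06      ] stop end [0.53434293 0.24169531 0.06      ]
cleanercap [ 0.703 -0.284  0.17 ]
cleaner base [ 0.685 -0.286  0.   ]
pot2rim [0.75  0.126 0.06 ]
pot1rim [ 0.749 -0.15   0.06 ]
brush tip [0.797 0.15  0.175]
brush tip [0.79  0.111 0.175]
brush tip [0.739 0.164 0.175]
brush tip [0.753 0.087 0.175]
brush tip [0.724 0.095 0.175]
brush1 tip [ 0.775 -0.132  0.175]
brush1 tip [ 0.784 -0.176  0.175]
brush1 tip [ 0.748 -0.109  0.175]
brush1 tip [ 0.745 -0.196  0.175]
proj stop end [195.09457244 202.26101709] [282.2204521 168.9284251] [252.68874267 200.19406892]
```

View pics/v2.png

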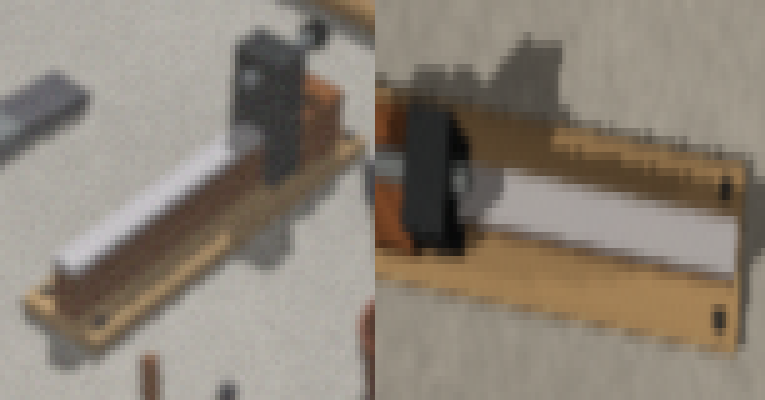

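The picture shows the rail's white strip cleanly: top view from about (207,200) to (267,206), with the stop at about (190,198) and the plunger nose at (197,198). I'll refit with edges limited to the strip.

```bash
cat > rail.py <<'E'
from h import *
def edge(v,r0,lvl):  # subpixel crossings around bright run containing r0
    a=r0
    while v[a]>lvl:a-=1
    b=r0
    while v[b]>lvl:b+=1
    return a+(lvl-v[a])/(v[a+1]-v[a]), b-1+(v[b-1]-lvl)/(v[b-1]-v[b])
def fit(f="pics/top0.png",cols=range(218,262,2)):
    t=cv2.imread(f);b=t[:,:,0].astype(float)
    P=[];W=[]
    for c in cols:
        lo,hi=edge(b[:,c],round(200.5+(c-220)*.106),115)
        A,B=atz("top",(c,lo),.06),atz("top",(c,hi),.06);P.append((A+B)/2);W.append(A[0]-B[0])
    P=np.array(P);q=np.polyfit(P[:,1],P[:,0],1);r=P[:,0]-np.polyval(q,P[:,1])
    print("x = %.4f*y + %.4f"%tuple(q),"yaw",90-np.degrees(np.arctan(q[0])),"resid",np.abs(r).max(),"width",np.mean(W),np.ptp(W))
    e=edge(b[206],255,115) if 0 else edge(b[205],255,115)
    print("free end col",e,atz("top",(e[1],205),.06))
    return q
if __name__=="__main__":
    q=fit()
    s=cv2.imread("pics/scene0.png")
    for y in(.06,.12,.18):
        P=np.array([np.polyval(q,y),y,.06]);a=proj("scene",P);c=round(a[0]);v=s[:,c,0].astype(float)
        print(a,edge(v,round(a[1]),125))
E
python3 rail.py
```

```text
x = 0.0898*y + 0.5245 yaw 84.86782155554425 resid 0.00035168867790658087 width 0.01918333556925008 0.0010629719744410515
free end col (np.float64(229.42857142857142), np.float64(267.2083333333333)) [0.52970754 0.03978358 0.06      ]
[250.66021474 194.88731073] (np.float64(168.0), np.float64(198.25641025641025))
[262.47501056 186.37124019] (np.float64(120.85185185185185), np.float64(190.23076923076923))
[273.80611389 178.20381379] (np.float64(119.0), np.float64(181.64102564102564))
```

```bash
cat > go.py <<'E'
import sys,numpy as np
from plant import telemetry
s=telemetry.get_state();p=np.array(s["tcp_pos"]);r=s["eef_rot"];y=np.radians(r[2])
print("t",s["time_s"],"p",p.round(4),"rot",np.round(r,2),"w",round(s["gripper_width"],4),"gf",round(s["gripper_force"],1),"F",np.round(s["contact_force"],1))
if len(sys.argv)>3:
    g=np.array([float(v) for v in sys.argv[1:4]]);d=g-p
    yy=np.radians(float(sys.argv[4])) if len(sys.argv)>4 else y
    print("travel units",(np.array([np.cos(yy)*d[0]+np.sin(yy)*d[1],np.sin(yy)*d[0]-np.cos(yy)*d[1],-d[2]])/.025).round(2),"spin units",round((((np.degrees(y-yy)+180)%360)-180)/5,2))
E
python3 -m handwheel '[{"grip":0,"travel":[0,0,0],"spin":0.9},{"grip":0,"travel":[0,0,0],"spin":0.9},{"grip":0,"travel":[0,0,0],"spin":0.9},{"grip":0,"travel":[0,0,0],"spin":0.9},{"grip":0,"travel":[0,0,0],"spin":0.92},{"grip":0,"travel":[0,0,0],"spin":0}]' 40
python3 go.py .5433 -.2817 .15 171.7
```

```text
time_s: 1.95
tcp_pos: [0.1668, -0.654, 0.2088]
eef_rot: [180.0, -0.0, 171.7]
contact_force: [-0.3, 0.5, 0.1]
gripper_width: 0.0442
gripper_force: 0.0
t 1.95 p [ 0.1668 -0.654   0.2088] rot [180.    -0.   171.74] w 0.0442 gf 0.0 F [-0.3  0.5  0.1]
travel units [-12.75  16.91   2.35] spin units 0.01
```

```bash
python3 -m handwheel '[{"grip":0,"travel":[-0.75,1,0],"spin":0},{"grip":0,"travel":[-0.75,1,0],"spin":0},{"grip":0,"travel":[-0.75,1,0],"spin":0},{"grip":0,"travel":[-0.75,1,0],"spin":0},{"grip":0,"travel":[-0.75,1,0],"spin":0},{"grip":0,"travel":[-0.75,1,0],"spin":0},{"grip":0,"travel":[-0.75,1,0],"spin":0},{"grip":0,"travel":[-0.75,1,0],"spin":0}]' >/dev/null
python3 -m handwheel '[{"grip":0,"travel":[-0.75,1,0],"spin":0},{"grip":0,"travel":[-0.75,1,0],"spin":0},{"grip":0,"travel":[-0.75,1,0],"spin":0},{"grip":0,"travel":[-0.75,1,0],"spin":0},{"grip":0,"travel":[-0.75,1,0],"spin":0},{"grip":0,"travel":[-0.75,1,0],"spin":0},{"grip":0,"travel":[-0.75,1,0.5],"spin":0},{"grip":0,"travel":[-0.75,0.9,0.5],"spin":0}]' >/dev/null
python3 -m handwheel '[{"grip":0,"travel":[-0.75,1,1],"spin":0},{"grip":0,"travel":[0,0,0],"spin":0}]' >/dev/null
python3 go.py .5433 -.2817 .051 171.7
python3 - <<'E'
from h import *
for c,b in(("scene",(120,190,240,300)),("top",(320,150,440,260))):
    im=viewer.capture(c);cv2.imwrite(f"pics/{c}1.png",im[:,:,::-1])
a=cv2.imread("pics/scene1.png")[190:300,120:240];b=cv2.imread("pics/top1.png")[150:260,320:440]
cv2.imwrite("pics/v3.png",cv2.resize(np.hstack([a,b]),None,fx=3.3,fy=3.3,interpolation=3))
E
```

```text
t 4.2 p [ 0.5432 -0.2802  0.1566] rot [179.96  -0.2  171.93] w 0.0437 gf 0.0 F [-0.4  0.1 -0.6]
travel units [-0.01 -0.06  4.23] spin units 0.05
```

View pics/v3.png

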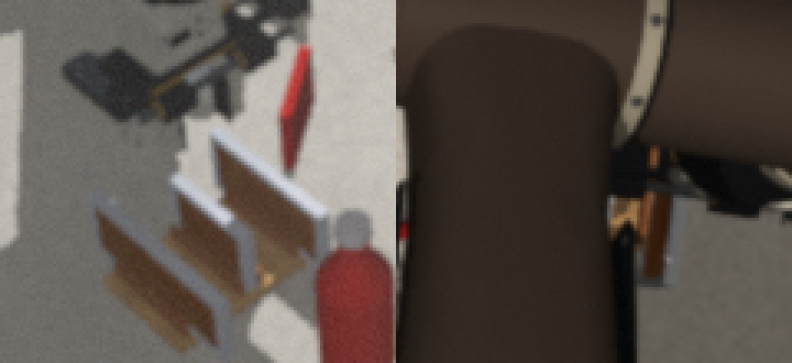

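The scene view shows the fingers above the middle pane, whose top strip runs from about (172,243) to (194,261). The neighbours are clear of it. I descend, checking for contact halfway.

```bash
python3 -m handwheel '[{"grip":0,"travel":[0,-0.06,0.6],"spin":0},{"grip":0,"travel":[0,0,0.6],"spin":0},{"grip":0,"travel":[0,0,0.6],"spin":0},{"grip":0,"travel":[0,0,0.6],"spin":0},{"grip":0,"travel":[0,0,0.3],"spin":0},{"grip":0,"travel":[0,0,0],"spin":0}]' >/dev/null
python3 go.py .5433 -.2817 .051 171.7
python3 -m handwheel '[{"grip":0,"travel":[0,0,0.5],"spin":0},{"grip":0,"travel":[0,0,0.5],"spin":0},{"grip":0,"travel":[0,0,0.5],"spin":0},{"grip":0,"travel":[0,0,0],"spin":0}]'
python3 go.py .5433 -.2817 .051 171.7
```

```text
t 5.05 p [ 0.5427 -0.2833  0.0906] rot [ 1.8000e+02 -7.0000e-02  1.7171e+02] w 0.0439 gf 0.0 F [-0.4 -0.4 -0.4]
travel units [-0.02  0.07  1.58] spin units 0.0
time_s: 5.55
tcp_pos: [0.542, -0.2832, 0.0523]
eef_rot: [180.0, -0.1, 171.7]
contact_force: [0.1, 0.8, 0.5]
gripper_width: 0.0437
gripper_force: 0.0
t 5.55 p [ 0.542  -0.2832  0.0523] rot [ 1.7999e+02 -1.4000e-01  1.7170e+02] w 0.0437 gf 0.0 F [0.1 0.8 0.5]
travel units [-0.04  0.07  0.05] spin units 0.0
```

```bash
python3 -m handwheel '[{"grip":1,"travel":[0,0.06,0],"spin":0},{"grip":1,"travel":[0,0,0],"spin":0},{"grip":1,"travel":[0,0,0],"spin":0},{"grip":1,"travel":[0,0,0],"spin":0},{"grip":1,"travel":[0,0,0],"spin":0}]' 12
python3 -m handwheel '[{"grip":1,"travel":[0,0,0],"spin":0},{"grip":1,"travel":[0,0,0],"spin":0}]' 40
```

```text
time_s: 6.18
tcp_pos: [0.5434, -0.2818, 0.0542]
eef_rot: [180.0, 0.0, 171.7]
contact_force: [-0.6, -0.5, 1.9]
gripper_width: 0.0116
gripper_force: 12.0
time_s: 6.42
tcp_pos: [0.5434, -0.2819, 0.0542]
eef_rot: [-180.0, 0.0, 171.7]
contact_force: [-1.1, 1.9, 4.6]
gripper_width: 0.0116
gripper_force: 40.0
```

```bash
python3 -m handwheel '[{"grip":1,"travel":[0,0,-0.4],"spin":0},{"grip":1,"travel":[0,0,-0.6],"spin":0},{"grip":1,"travel":[0,0,-0.8],"spin":0},{"grip":1,"travel":[0,0,-1],"spin":0},{"grip":1,"travel":[0,0,-1],"spin":0},{"grip":1,"travel":[0,0,-1],"spin":0},{"grip":1,"travel":[0,0,-0.8],"spin":0},{"grip":1,"travel":[0,0,0],"spin":0}]'
python3 go.py .5366 .1345 .19 171.7
```

```text
time_s: 7.42
tcp_pos: [0.5441, -0.2823, 0.1963]
eef_rot: [-180.0, 0.2, 171.7]
contact_force: [0.2, -0.0, -2.3]
gripper_width: 0.0112
gripper_force: 39.9
t 7.425 p [ 0.5441 -0.2823  0.1963] rot [-179.97    0.23  171.72] w 0.0112 gf 39.9 F [ 0.2 -0.  -2.3]
travel units [ 2.7  16.45  0.25] spin units 0.0
```

```bash
python3 -m handwheel '[{"grip":1,"travel":[0.1,0.5,0],"spin":0},{"grip":1,"travel":[0.1,0.8,0],"spin":0},{"grip":1,"travel":[0.1,1,0],"spin":0},{"grip":1,"travel":[0.2,1,0],"spin":0},{"grip":1,"travel":[0.2,1,0],"spin":0},{"grip":1,"travel":[0.2,1,0],"spin":0},{"grip":1,"travel":[0.2,1,0],"spin":0},{"grip":1,"travel":[0.2,1,0],"spin":0}]' >/dev/null
python3 -m handwheel '[{"grip":1,"travel":[0.2,1,0],"spin":0},{"grip":1,"travel":[0.2,1,0],"spin":0},{"grip":1,"travel":[0.2,1,0],"spin":0},{"grip":1,"travel":[0.2,1,0],"spin":0},{"grip":1,"travel":[0.2,1,0],"spin":0},{"grip":1,"travel":[0.2,1,0],"spin":0},{"grip":1,"travel":[0.2,1,0],"spin":0},{"grip":1,"travel":[0.1,1,0],"spin":0}]' >/dev/null
python3 -m handwheel '[{"grip":1,"travel":[0,0.15,0],"spin":-0.5},{"grip":1,"travel":[0,0,0],"spin":-1},{"grip":1,"travel":[0,0,0],"spin":-1},{"grip":1,"travel":[0,0,0],"spin":-1},{"grip":1,"travel":[0,0,0],"spin":-1},{"grip":1,"travel":[0,0,0],"spin":-1},{"grip":1,"travel":[0,0,0],"spin":-1},{"grip":1,"travel":[0,0,0],"spin":-1}]' >/dev/null
python3 -m handwheel '[{"grip":1,"travel":[0,0,0],"spin":-1},{"grip":1,"travel":[0,0,0],"spin":-1},{"grip":1,"travel":[0,0,0],"spin":-1},{"grip":1,"travel":[0,0,0],"spin":-1},{"grip":1,"travel":[0,0,0],"spin":-1},{"grip":1,"travel":[0,0,0],"spin":-1},{"grip":1,"travel":[0,0,0],"spin":-1},{"grip":1,"travel":[0,0,0],"spin":-1}]' >/dev/null
python3 -m handwheel '[{"grip":1,"travel":[0,0,0],"spin":-1},{"grip":1,"travel":[0,0,0],"spin":-1},{"grip":1,"travel":[0,0,0],"spin":-1},{"grip":1,"travel":[0,0,0],"spin":-0.15},{"grip":1,"travel":[0,0,0],"spin":0}]'
python3 go.py .5366 .1345 .125 -95.13
```

```text
time_s: 12.05
tcp_pos: [0.5291, 0.1108, 0.1936]
eef_rot: [180.0, -0.0, -95.1]
contact_force: [0.0, -0.2, -1.7]
gripper_width: 0.0117
gripper_force: 39.9
t 12.05 p [0.5291 0.1108 0.1936] rot [ 1.7998e+02 -1.0000e-02 -9.5090e+01] w 0.0117 gf 39.9 F [ 0.  -0.2 -1.7]
travel units [-0.97 -0.21  2.74] spin units 0.01
```

```bash
python3 -m handwheel '[{"grip":1,"travel":[-0.3,-0.1,0.5],"spin":0},{"grip":1,"travel":[-0.3,-0.1,0.8],"spin":0},{"grip":1,"travel":[0,0,0.8],"spin":0},{"grip":1,"travel":[0,0,0.65],"spin":0},{"grip":1,"travel":[0,0,0],"spin":0},{"grip":1,"travel":[0,0,0],"spin":0}]' >/dev/null
python3 go.py .5361 .129 .101 -95.13
python3 - <<'E'
from h import *
for c in("scene","top"):
    im=viewer.capture(c);cv2.imwrite(f"pics/{c}2.png",im[:,:,::-1])
a=cv2.imread("pics/scene2.png")[130:230,220:320];b=cv2.imread("pics/top2.png")[160:260,170:290]
cv2.imwrite("pics/v4.png",cv2.resize(np.hstack([a,b]),None,fx=3.6,fy=3.6,interpolation=3))
E
```

```text
t 12.8 p [0.5363 0.1251 0.1255] rot [-1.7996e+02  1.0000e-02 -9.5040e+01] w 0.0113 gf 39.9 F [ 0.4  0.1 -1.8]
travel units [-0.16  0.02  0.98] spin units 0.02
```

View pics/v4.png

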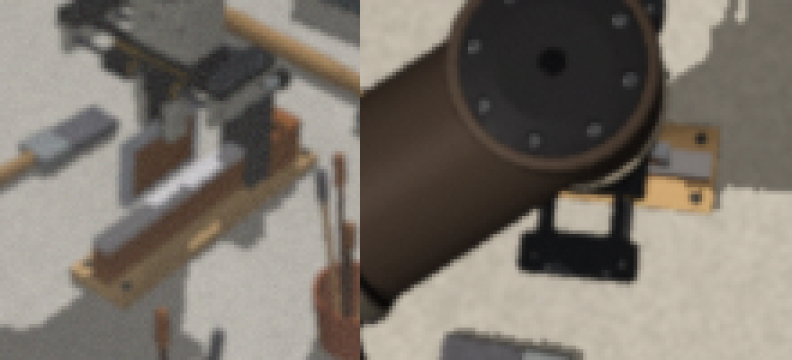

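Run:
```python
from h import *
c=np.array([.5363,.1251,0]);yaw=np.radians(84.9);u=np.array([np.cos(yaw),np.sin(yaw),0]);n=np.array([-u[1],u[0],0])
a=cv2.imread("pics/scene2.png");b=cv2.imread("pics/top2.png")
F=6
A=cv2.resize(a[155:200,240:300],None,fx=F,fy=F,interpolation=cv2.INTER_NEAREST);B=cv2.resize(b[180:225,235:285],None,fx=F,fy=F,interpolation=cv2.INTER_NEAREST)
for im,cam,o in((A,"scene",(240,155)),(B,"top",(235,180))):
    for z in(.084,.154):
        q=[((proj(cam,c+u*s*.05+n*w*.006+[0,0,z])-o+.5)*F).astype(int) for s,w in((-1,-1),(-1,1),(1,1),(1,-1))]
        cv2.polylines(im,[np.array(q)],True,(0,255,0),1)
    r=[((proj(cam,np.array([.0898*y+.5245,y,.06]))-o+.5)*F).astype(int) for y in(.04,.24)]
    cv2.line(im,tuple(map(int,r[0])),tuple(map(int,r[1])),(0,0,255),1)
cv2.imwrite("pics/v5.png",np.hstack([A,B]))
```

```text
(no output)
```

View pics/v5.png

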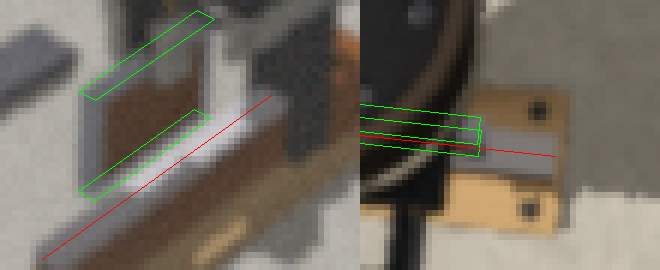

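The projected outlines match the pane in both views: near end at scene (254,178–188) and top (254,201–206). It lies along the measured rail line. I lower it, feeling for contact.

```bash
python3 -m handwheel '[{"grip":1,"travel":[0,0,0.4],"spin":0},{"grip":1,"travel":[0,0,0.3],"spin":0},{"grip":1,"travel":[0,0,0.1],"spin":0},{"grip":1,"travel":[0,0,0],"spin":0}]'
python3 -m handwheel '[{"grip":1,"travel":[0,0,0.06],"spin":0},{"grip":1,"travel":[0,0,0],"spin":0},{"grip":1,"travel":[0,0,0],"spin":0}]'
python3 -m handwheel '[{"grip":1,"travel":[0,0,0.06],"spin":0},{"grip":1,"travel":[0,0,0],"spin":0},{"grip":1,"travel":[0,0,0],"spin":0}]'
```

```text
time_s: 13.4
tcp_pos: [0.5357, 0.1248, 0.1048]
eef_rot: [180.0, -0.0, -95.0]
contact_force: [-0.4, -0.2, -2.5]
gripper_width: 0.0114
gripper_force: 39.9
time_s: 13.78
tcp_pos: [0.5359, 0.125, 0.1037]
eef_rot: [-180.0, 0.0, -95.0]
contact_force: [-0.4, 0.2, -1.7]
gripper_width: 0.0117
gripper_force: 39.9
time_s: 14.15
tcp_pos: [0.5359, 0.125, 0.1022]
eef_rot: [-180.0, 0.0, -95.0]
contact_force: [0.3, -0.5, -1.8]
gripper_width: 0.0117
gripper_force: 39.9
```

```bash
for i in 1; do python3 -m handwheel '[{"grip":1,"travel":[0,0,0.04],"spin":0},{"grip":1,"travel":[0,0,0],"spin":0},{"grip":1,"travel":[0,0,0],"spin":0}]' | grep -E "tcp_p|contact"
python3 -m handwheel '[{"grip":1,"travel":[0,0,0.04],"spin":0},{"grip":1,"travel":[0,0,0],"spin":0},{"grip":1,"travel":[0,0,0],"spin":0}]' | grep -E "tcp_p|contact"; done
```

```text
tcp_pos: [0.5364, 0.125, 0.1021]
contact_force: [-1.6, -1.1, 5.3]
tcp_pos: [0.5367, 0.1249, 0.1021]
contact_force: [-2.9, -0.8, 12.4]
```

Contact: the pane's lower edge is at about 60 mm, as expected. I ease the downward push slightly and slide.

```bash
python3 -m handwheel '[{"grip":1,"travel":[0,0,-0.03],"spin":0},{"grip":1,"travel":[-0.2,0,0],"spin":0},{"grip":1,"travel":[-0.3,0,0],"spin":0},{"grip":1,"travel":[-0.3,0,0],"spin":0},{"grip":1,"travel":[-0.3,0,0],"spin":0},{"grip":1,"travel":[-0.2,0,0],"spin":0},{"grip":1,"travel":[0,0,0],"spin":0},{"grip":1,"travel":[0,0,0],"spin":0}]'
python3 go.py .5412 .186 .102 -95.13
```

```text
time_s: 15.9
tcp_pos: [0.5399, 0.1579, 0.1021]
eef_rot: [-179.9, 0.1, -95.0]
contact_force: [-1.0, 0.1, 5.0]
gripper_width: 0.0114
gripper_force: 39.9
t 15.9 p [0.5399 0.1579 0.1021] rot [-1.7986e+02  7.0000e-02 -9.5000e+01] w 0.0114 gf 39.9 F [-1.   0.1  5. ]
travel units [-1.12  0.05  0.  ] spin units 0.03
```

```bash
python3 -m handwheel '[{"grip":1,"travel":[-0.2,0.02,0],"spin":0},{"grip":1,"travel":[-0.2,0.02,0],"spin":0},{"grip":1,"travel":[-0.1,0,0],"spin":0},{"grip":1,"travel":[0,0,0],"spin":0},{"grip":1,"travel":[0,0,0],"spin":0}]'| grep -E "tcp_p|contact"
python3 -m handwheel '[{"grip":1,"travel":[-0.1,0,0],"spin":0},{"grip":1,"travel":[-0.1,0,0],"spin":0},{"grip":1,"travel":[0,0,0],"spin":0},{"grip":1,"travel":[0,0,0],"spin":0}]'| grep -E "tcp_p|contact"
python3 -m handwheel '[{"grip":1,"travel":[-0.1,0,0],"spin":0},{"grip":1,"travel":[-0.1,0,0],"spin":0},{"grip":1,"travel":[0,0,0],"spin":0},{"grip":1,"travel":[0,0,0],"spin":0}]'| grep -E "tcp_p|contact"
```

```text
tcp_pos: [0.5399, 0.1702, 0.1021]
contact_force: [-0.5, -1.4, 6.2]
tcp_pos: [0.5403, 0.175, 0.1021]
contact_force: [-0.9, -0.8, 5.5]
tcp_pos: [0.5405, 0.1794, 0.1021]
contact_force: [0.2, -2.4, 6.6]
```

```bash
python3 -m handwheel '[{"grip":1,"travel":[-0.1,0,0],"spin":0},{"grip":1,"travel":[0,0,0],"spin":0},{"grip":1,"travel":[0,0,0],"spin":0}]'| grep -E "tcp_p|contact"
python3 -m handwheel '[{"grip":1,"travel":[-0.1,0,0],"spin":0},{"grip":1,"travel":[0,0,0],"spin":0},{"grip":1,"travel":[0,0,0],"spin":0}]'| grep -E "tcp_p|contact"
python3 -m handwheel '[{"grip":1,"travel":[-0.1,0,0],"spin":0},{"grip":1,"travel":[0,0,0],"spin":0},{"grip":1,"travel":[0,0,0],"spin":0}]'| grep -E "tcp_p|contact"
```

```text
tcp_pos: [0.5406, 0.1814, 0.102]
contact_force: [0.8, -4.5, 7.2]
tcp_pos: [0.5408, 0.1837, 0.1021]
contact_force: [0.4, -5.3, 7.6]
tcp_pos: [0.541, 0.1859, 0.1021]
contact_force: [-0.3, -7.0, 6.7]
```

```bash
python3 -m handwheel '[{"grip":1,"travel":[-0.1,0,0],"spin":0},{"grip":1,"travel":[0,0,0],"spin":0},{"grip":1,"travel":[0,0,0],"spin":0}]'| grep -E "tcp_p|contact"
python3 -m handwheel '[{"grip":1,"travel":[-0.1,0,0],"spin":0},{"grip":1,"travel":[0,0,0],"spin":0},{"grip":1,"travel":[0,0,0],"spin":0}]'| grep -E "tcp_p|contact"
python3 -m handwheel '[{"grip":1,"travel":[-0.05,0,0],"spin":0},{"grip":1,"travel":[0,0,0],"spin":0},{"grip":1,"travel":[0,0,0],"spin":0}]'| grep -E "tcp_p|contact"
python3 -m handwheel '[{"grip":1,"travel":[-0.04,0,0],"spin":0},{"grip":1,"travel":[0,0,0],"spin":0},{"grip":1,"travel":[0,0,0],"spin":0}]'| grep -E "tcp_p|contact"
```

```text
tcp_pos: [0.5411, 0.1881, 0.102]
contact_force: [-0.4, -8.7, 8.3]
tcp_pos: [0.5413, 0.1904, 0.1021]
contact_force: [-0.3, -8.9, 7.9]
tcp_pos: [0.5413, 0.1913, 0.1021]
contact_force: [0.2, -10.3, 9.6]
tcp_pos: [0.5414, 0.1922, 0.1021]
contact_force: [0.7, -9.7, 9.3]
```

```bash
python3 -m handwheel '[{"grip":1,"travel":[-0.04,0,0],"spin":0},{"grip":1,"travel":[0,0,0],"spin":0},{"grip":1,"travel":[0,0,0],"spin":0}]'| grep -E "tcp_p|contact"
python3 -m handwheel '[{"grip":1,"travel":[-0.04,0,0],"spin":0},{"grip":1,"travel":[0,0,0],"spin":0},{"grip":1,"travel":[0,0,0],"spin":0}]'| grep -E "tcp_p|contact"
python3 -m handwheel '[{"grip":1,"travel":[-0.04,0,0],"spin":0},{"grip":1,"travel":[0,0,0],"spin":0},{"grip":1,"travel":[0,0,0],"spin":0}]'| grep -E "time|tcp_p|contact"
```

```text
tcp_pos: [0.5414, 0.1925, 0.1021]
contact_force: [1.3, -12.7, 8.8]
tcp_pos: [0.5413, 0.1925, 0.102]
contact_force: [1.1, -17.3, 10.6]
time_s: 21.28
tcp_pos: [0.5412, 0.1926, 0.102]
contact_force: [1.5, -20.3, 11.3]
```

```bash
python3 -m handwheel '[{"grip":1,"travel":[-0.03,0,0],"spin":0},{"grip":1,"travel":[0,0,0],"spin":0},{"grip":1,"travel":[0,0,0],"spin":0},{"grip":1,"travel":[0,0,0],"spin":0}]'
python3 - <<'E'
from h import *
for c in("scene","top"):
    im=viewer.capture(c);cv2.imwrite(f"pics/{c}3.png",im[:,:,::-1])
a=cv2.imread("pics/scene3.png")[125:225,220:320];b=cv2.imread("pics/top3.png")[160:260,170:290]
cv2.imwrite("pics/v6.png",cv2.resize(np.hstack([a,b]),None,fx=3.6,fy=3.6,interpolation=3))
E
```

```text
time_s: 21.78
tcp_pos: [0.5411, 0.1926, 0.1021]
eef_rot: [179.9, -0.5, -95.1]
contact_force: [1.5, -22.5, 11.7]
gripper_width: 0.0114
gripper_force: 40.0
```

View pics/v6.png

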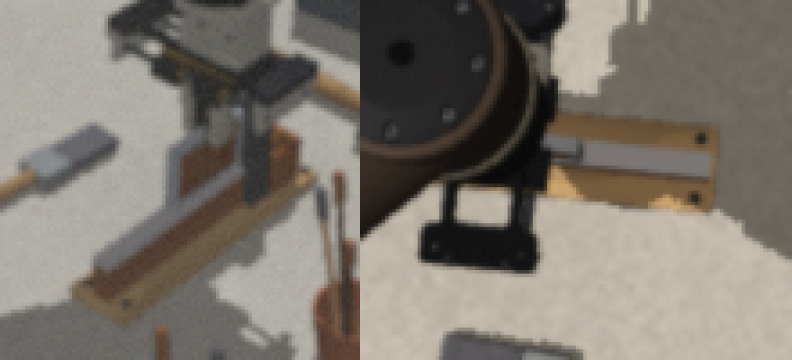

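The pane stands upright on the rail, with its rear end at about scene (269,172) and top (230,202), against the stop. The push is steady at 22 N, and the TCP doesn't move as the force rises.

```bash
python3 -c "
from plant import close_job
print(close_job())"
```

```text
the job is handed in; nothing more can be done
None
```

I took the 100 mm pane from the rack and stood it on the rail clear of the plunger. I then slid it in until it met the steel stop and handed the job in at about 22 s, with it held upright there at a steady push of about 22 N; no verdict came back.

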